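# Close the notched panel clamp on a carving

### The arm

A 6-joint arm with a two-finger parallel gripper is mounted at the origin on the work surface. World frame = base frame: x ahead of the robot, y to its left, z up, the work surface at z = 0. Lengths are in m, angles in rad, forces in N, time in s.
With the tool pointing down it reaches from about 0.375 to 0.975 m from the base axis. Payload 3.8 kg.
Tool frame: the origin (TCP) lies on the centre line of the jaws, within the pads' length; the fingertips stand 8 mm ahead of it and the grasp point (between the pads) lies 11 mm behind it; z points along the fingers, y is the direction in which the jaws open and shut (so a half turn about z gives the same grasp; the last joint's range is limited). The gripper opens to 85 mm and grips with 20 to 120 N. Pads are 22 mm wide; open, the fingers measure 114 mm over their backs; the gripper's body (76 mm by 85 mm) begins 54 mm behind the grasp point. The pads swing forward as they close: fully open they stand 13 mm farther back than shut.
Start: joints at [1.209, 0.264, 1.604, -0, 1.274, -0.037], TCP at [0.215, 0.64, 0.239] pointing down, gripper open.
Joint ranges: [-2.63, 2.63], [-0.94, 2.18], [0.31, 2.57], [-1.31, 4.45], [0, 2.66], [-2.55, 2.55]. Speed limits (rad/s): [2.57, 2.57, 3.14, 3.14, 3.14, 3.14].

### API

Orientations are given as a rotation vector (axis times angle).
In Python, from workcell import * gives the robot as it stands.
- The arm moves only by the tool play_rows, never from a script. Its arguments are lists of equal length, an entry for each row: "slide": the shift along the tool's x, y, z in cm, a list of three; "delta_rot": the turn, a rotation vector about the tool's x, y, z in rad, a list of three. In form: {"slide": [[x, y, z], ...], "delta_rot": [[wx, wy, wz], ...]}. A call has 1 to 12 rows; each row is the pose to reach, as a shift and turn from the pose measured when the call began, along the tool's axes at that moment; what a row does not reach only later rows make up. A row lasts 1/12 s, in which the tool goes at most 41.7 mm and 7.16 degrees, less where a joint would pass 70% of its speed; a pose out of reach is approached as far as the arm can. A call with a gripper value outside its range is refused whole. "hand" is the opening, from 0 (shut) to 1 (fully open), set as the call begins (left out, the last holds). The fingers move at their own pace and stop on an object; "force" is the grip in N (left out, the last holds). Time passes only in rows, so rows that repeat a pose let the fingers close. It gives the time, the measured TCP pose, the force and the opening at its end, in the units of the state.
- read_state(): the state, without advancing time (a new reading comes with each control period).
- read_camera(name): name is "side" or "top" or "wrist"; returns a dict with "image" (480x640x3 uint8, red, green, blue), "depth" (480x640 float32, m along the optical axis (not along the pixel's ray), 0 where there is no reading), "fovy" (degrees; the focal length in pixels is half the picture's height over the tangent of half this angle, whatever the lens; pixels are square), "cx", "cy" (the principal point, pixels), "k1" (the pictures are not rectified: a ray, as slopes to the right and down, at radius r is drawn at 1 + k1 r^2 times it, then the intrinsics apply), "world_from_camera" (4x4, takes a point from camera to world coordinates); the wrist camera has in their place "hand_eye" (4x4, takes a point from camera to tool coordinates, whose origin is the TCP and whose axes are the flange's). Camera axes: x right, y up, looking along -z (the intrinsics and any distortion apply to the point x, -y, -z); pixel columns grow to the right and rows downward; lengths in m; the calibration is good to about 2 mm. A picture is of the moment at which its call begins: read the wrist's pose just before it.
- finish_job(): hands the job in, once; it reports no verdict.
Trained networks look in a picture, given as the dict that the camera call returned (one of the last four; its "shot" number tells which), for a name from the list of things; names that differ only in an ending like _2 or _b are one class to them, and where a whole thing is asked for, a point or a joint stands for the part that bears it (a point fixed in the world has none). Each returns a list of dicts, best first, with "conf" (0 to 1); they miss things now and then, are a little off and sometimes report something else, mostly with a low value. They report only what shows in the picture. A call takes as long as a camera call. They do not tell look-alikes from the thing itself.
- spot_in(target, picture): "bbox" ([centre column, centre row, width, height] in pixels, round what is visible of it).
- landmark_of(target, picture): "at" ([column, row] in pixels: a listed point, or the origin of a listed thing).
The state is a dict: "time": time; "q": joint angles; "joint_vel": joint speeds; "joint_torque": joint torques, N m; "tool_pos": TCP position; "tcp_rot": TCP orientation; "wrist_force": force on the tool from outside, world axes, zero at the start; "torque": the same for the moment, N m; "width": opening from 0.0 (shut) to 1.0 (fully open).
Only numpy, scipy, OpenCV 4.12 (cv2) and the standard library are available. Lean on these libraries where they do the work, as an engineer would, in place of code of your own. Each camera call takes 0.05 s, during which the arm holds its last target.

### The job

Clamp the carving: hold the clamp's release bar up and slide the carriage along until its pad has pushed the panel fully home, flat against the facing of the end stop, and the pad's springs are squeezed a little over half-way, never bottomed. Then let the bar drop so that the pawl catches in the nearest notch, the bar is fully down and the carving stays clamped under the pad's spring pressure. Leave the tools and other things on the bench alone.

Things in the scene. Friction and masses are not known exactly. Their poses are not given: they have to be found in the camera images.
- board: Plywood board of the clamp, fixed on the bench, from -90 to +170 mm along its x, -200 to +340 mm along its y, 18 mm thick; origin at bench height (all heights here are above the bench). Its +y is the sliding direction, carriage to end stop. Two wooden bearers along y (30 mm wide, at x = -65 and +65 mm, tops 38 mm high) carry the panel. Beyond x = +95 mm is a tool ledge.
- rack_mid (a point): Middle of the steel ladder rack between the bearers, fixed on the board 15 mm back (-y) from its origin, 29 mm high: a row of level cross pins, 4 mm thick, one every 8 mm along y from -170 to +140 mm. The gaps between pins are the notches.
- carriage: Dark steel carriage, 170 mm (x) by 60 mm (y), sole top 52 mm, guide block 60 mm, jaw plate 64 mm high; origin at bench height under its middle, axes as the board's. Slides only along the board's y, origin from -160 to +130 mm, with about 0.5 N friction while the release bar is up; with the bar down its pawl is locked between two pins with 1 mm play either way.
- pad_free (a point): Point on the carriage, 68 mm ahead (+y) of its origin, 50 mm high, where the face of its wooden pad stands when free. The pad (110 mm wide, 10 mm thick, top 60 mm high) sits on two springs before the jaw plate and can be squeezed back 24 mm, where it bottoms: it pushes with 2 N at first, 8 N half-way, 14 N just before it bottoms. The squeeze is not reported.
- bar_grip (a point): Middle of the release bar: plain steel, 12 x 12 mm in section, 110 mm long, lying across the slide (along the board's x) straight above the carriage's origin; centre 92 mm high when down; 26 mm free below it; on two 8 mm posts 40 mm either side of the middle. Pinched across its 12 mm it lifts and drags the carriage along.
- release (a joint): Height of the release bar, m: 0 fully down (pawl in a notch), 0.0055 pawl on top of a pin, above 0.006 clear, stop at 0.016. Pulled down by a spring: 5 N at 0, 7 N at the top. When it is let go, it drops, and the squeezed pad pushes the carriage and the opening fingers back by up to 10 mm (or the pawl draws it on by up to 2 mm) until the pawl falls between two pins.
- panel: The carving: a wooden panel 150 mm (its x) by 110 mm (its y) by 24 mm with a raised border, lying loose across the bearers; origin under its middle, 38 mm high. 0.17 to 0.35 kg.
- endstop: Wooden block across the board's far end, 74 mm high; origin and axes as the board's. It carries a wooden facing (140 mm wide, 12 mm thick, 68 mm high) on two screws, towards the panel. The facing is rigid, but how far it is screwed out differs each time and is not reported: its face is 190 to 270 mm along the board's y. Where the panel is home is felt (or seen).
- gouge: Carving gouge with a turned handle, 205 mm long, lying on the far ledge of the board. Leave it alone; origin under the blade end of its handle.
- offcut: Dark wooden offcut 45 x 60 x 22 mm on the far ledge of the board. Leave it alone; origin under its middle.
- turned_knob: Small turned wooden knob, 38 mm wide, 41 mm tall, on the far ledge of the board. Leave it alone; origin under its middle.
- mallet: Round wooden carver's mallet standing on its head, 112 mm wide, 275 mm tall, on the bench. Leave it alone; origin under its middle.
- bowl: Wooden bowl, 150 mm across, 55 mm tall, on the bench. Leave it alone; origin under its middle.
- veiner: Second carving tool, 180 mm long, on the bench. Leave it alone; origin under the blade end of its handle.
- spokeshave: Wooden spokeshave, 240 mm long, on the bench. Leave it alone; origin under its middle.
Mind the look-alikes: they are no part of the job. What is shaped like the panel but blue or grey is not meant.

How it is judged:
By the outcome, as a careful person would: the job done as asked, in the order asked, and still so for the second after the job is handed in, with the robot touching nothing.
It also fails if it takes over 40 s, if anything falls off the work surface, if the arm or the gripper's body presses on something with over 40 N, if the wrist force passes 120 N, or if a joint passes its speed limit or range.

## Working session

There is one attempt and no reset: what is moved stays moved. The work goes in short steps, Python scripts to look and compute and a tool call to move; the robot and the scene stay as the last step left them, time stands still between calls to the robot, and variables do not carry over. Pictures are saved under pics/ and viewed, and the job is handed in when it is done.

Besides the shell and the picture viewer there is one more tool, called after "Call:" by a JSON object that holds its "name" and its "arguments", one argument or row to a line. play_rows: Moves the arm, as the interface text tells. Its arguments: {"type":"object","properties":{"slide":{"type":"array"},"delta_rot":{"type":"array"},"hand":{"type":"number"},"force":{"type":"number"}},"required":["slide","delta_rot"]}

```bash
mkdir -p pics; ls; cat > h.py <<'E'
from workcell import *
import numpy as np, cv2
from scipy.spatial.transform import Rotation as R
def tcp(s):
    T=np.eye(4);T[:3,:3]=R.from_rotvec(s['tcp_rot']).as_matrix();T[:3,3]=s['tool_pos'];return T
def cam(name):
    s=read_state();p=read_camera(name)
    p['T']=np.array(p['world_from_camera']) if 'world_from_camera' in p else tcp(s)@np.array(p['hand_eye'])
    return p
def save(p,n):cv2.imwrite('pics/'+n+'.png',cv2.cvtColor(p['image'],cv2.COLOR_RGB2BGR))
def ray(p,uv):
    f=240/np.tan(np.radians(p['fovy'])/2)
    K=np.array([[f,0,p['cx']],[0,f,p['cy']],[0,0,1.]])
    x=cv2.undistortPoints(np.array([[uv]],float),K,np.array([p['k1'],0,0,0,0.]))[0,0]
    return p['T'][:3,3],p['T'][:3,:3]@np.array([x[0],-x[1],-1])
def atz(p,uv,z):
    o,d=ray(p,uv);return o+d*(z-o[2])/d[2]
def atd(p,uv):
    o,d=ray(p,uv);return o+d*p['depth'][int(round(uv[1])),int(round(uv[0]))]
E
python3 - <<'E'
from h import *
for n in ['side','top','wrist']:
    p=cam(n);save(p,n+'0')
    print(n,p['fovy'],p['k1'],p['T'][:3,3])
    for t,z in [('bar_grip',.092),('rack_mid',.029),('pad_free',.05),('panel',.038),('carriage',0),('endstop',0),('board',0)]:
        try:
            for r in landmark_of(t,p)[:3]: print(t,round(r['conf'],2),np.round(r['at']),np.round(atz(p,r['at'],z),4))
        except Exception as e: print(t,e)
s=read_state();print(s)
E
```

```text
pics
side 46.669662744110866 -0.06456997539825406 [ 0.41976615 -1.11148774  1.02836134]
bar_grip 0.65 [339. 292.] [ 0.5563 -0.2232  0.092 ]
rack_mid 0.87 [333. 276.] [ 0.5554 -0.1045  0.029 ]
rack_mid 0.33 [335. 321.] [ 0.5453 -0.2549  0.029 ]
pad_free 0.64 [336. 284.] [ 0.5582 -0.1534  0.05  ]
pad_free 0.23 [333. 246.] [ 0.5638 -0.0132  0.05  ]
panel 0.84 [250. 197.] [0.3414 0.2356 0.038 ]
panel 0.62 [247. 257.] [ 0.337  -0.0298  0.038 ]
panel 0.56 [332. 247.] [ 0.5641 -0.0033  0.038 ]
carriage 0.8 [336. 321.] [ 0.5504 -0.2298  0.    ]
board 0.82 [337. 278.] [ 0.5682 -0.0844  0.    ]
top 42.00779689590797 0.06292665157429006 [ 0.30872267 -0.03854297  1.63919681]
bar_grip 0.54 [395. 218.] [ 0.553  -0.2276  0.092 ]
rack_mid 0.75 [342. 220.] [ 0.5588 -0.0974  0.029 ]
pad_free 0.91 [366. 218.] [ 0.5602 -0.1581  0.05  ]
panel 0.88 [299. 217.] [0.5649 0.0151 0.038 ]
panel 0.75 [300. 305.] [0.3386 0.0146 0.038 ]
panel 0.71 [195. 298.] [0.358  0.2812 0.038 ]
carriage 0.75 [388. 227.] [ 0.5433 -0.2198  0.    ]
endstop 0.45 [295. 167.] [0.7069 0.0266 0.    ]
board 0.72 [339. 219.] [ 0.5636 -0.0905  0.    ]
wrist 61.10376329586651 -0.060854673661388005 [0.1374124  0.66570186 0.37236656]
panel 0.62 [ 66. 397.] [0.3269 0.3235 0.038 ]
endstop 0.43 [257. 382.] [ 0.3953  0.5053 -0.    ]
{'time': 1.2, 'q': array([ 1.20911418e+00,  2.63913385e-01,  1.60398454e+00,  1.45853259e-05,
        1.27370526e+00, -3.69357984e-02]), 'joint_vel': array([ 0.00056229,  0.00144342, -0.00037442, -0.00051487, -0.00077131,
        0.000314  ]), 'joint_torque': array([ 1.36463670e-03, -5.15060556e+01, -3.67736006e+01,  2.61457654e-05,
        5.45792864e-04, -1.17575786e-05]), 'tool_pos': array([0.21539166, 0.63971297, 0.23927905]), 'tcp_rot': array([-5.07875889e-01, -3.10025281e+00,  1.18731609e-05]), 'wrist_force': array([-0.46713509, -0.29277707, -0.43940381]), 'torque': array([-0.02385594,  0.02446438, -0.04322225]), 'width': 0.9975724801087623}
```

View pics/side0.png

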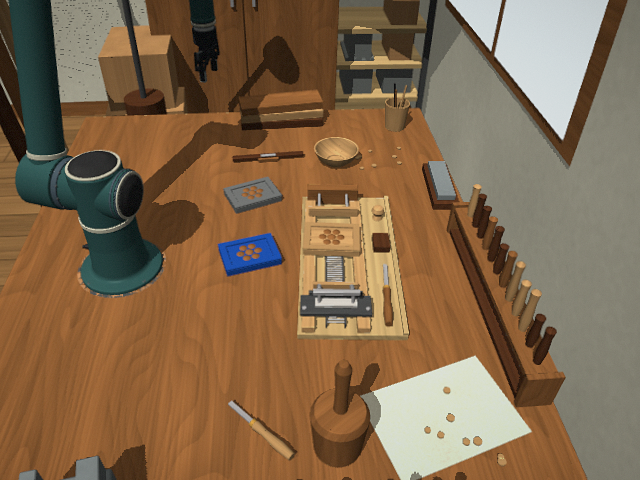

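View pics/top0.png

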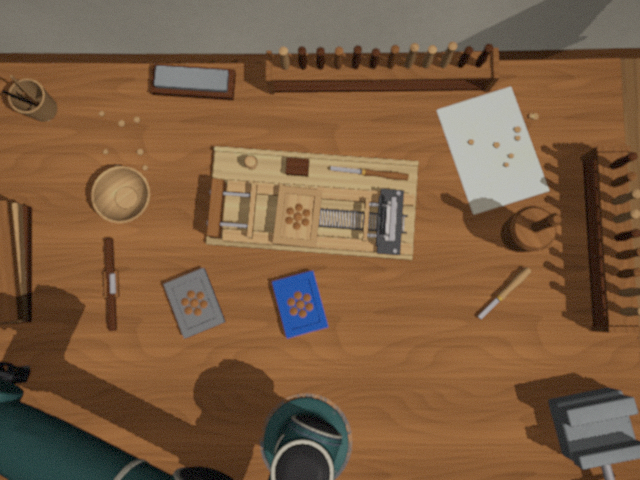

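The top view shows the clamp at cols 208–418 and rows 147–259. The carriage and bar are at about (390,220), the natural panel at (298,217) and the facing at about col 250. The blue and grey panels are decoys. Next I'll zoom in for the yaw and the facing.

```bash
python3 - <<'E'
from h import *
p=cam('top')
im=p['image'][135:270,195:430]
cv2.imwrite('pics/zoom1.png',cv2.cvtColor(cv2.resize(im,None,fx=3.4,fy=3.4,interpolation=cv2.INTER_CUBIC),cv2.COLOR_RGB2BGR))
for uv in [(215,147),(418,160),(412,259),(207,244)]: print(atz(p,uv,.018))
for r in landmark_of('release',p)[:2]: print(r)
for r in spot_in('bar_grip',p)[:2]: print(r)
E
```

```text
[0.75805041 0.23852458 0.018     ]
[ 0.7181318  -0.29971744  0.018     ]
[ 0.45521385 -0.27710777  0.018     ]
[0.49864323 0.25614826 0.018     ]Traceback (most recent call last):
  File "<stdin>", line 6, in <module>
ValueError: it knows: bar_grip, board, bowl, carriage, endstop, gouge, mallet, offcut, pad_free, panel, rack_mid, spokeshave, turned_knob, veiner
```

View pics/zoom1.png

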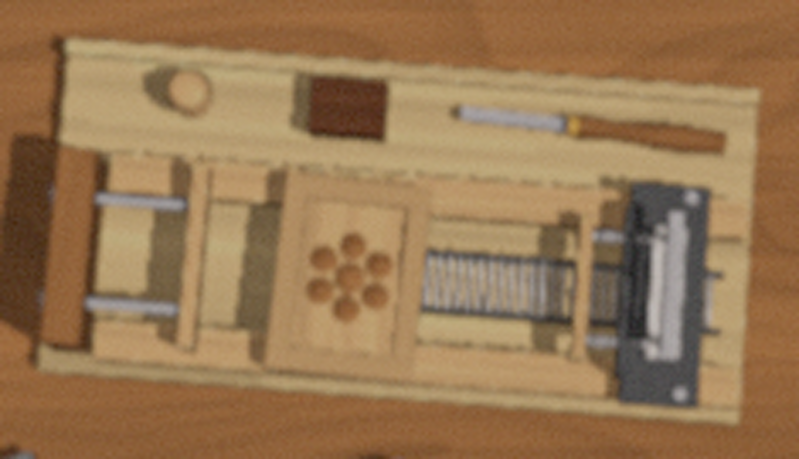

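```bash
cat >> h.py <<'E'
YB=np.array([.0776,.997,0]);XB=np.array([.997,-.0776,0]);OB=np.array([.5622,-.0872,0])
def b(w): w=np.array(w)-OB; return np.round([w@XB*1000,w@YB*1000,w[2]*1000],1)
def go(target):
    s=read_state();T=tcp(s)
    Rt=np.c_[-np.cross(YB,[0,0,1])*[1,1,0],YB,[0,0,-1]]; Rt[:,0]=np.cross(Rt[:,1],Rt[:,2])
    d=T[:3,:3].T@(np.array(target)-T[:3,3])
    print('slide cm',np.round(d*100,2),'rot',np.round(R.from_matrix(T[:3,:3].T@Rt).as_rotvec(),4))
E
python3 - <<'E'
from h import *
go([.5515,-.2254,.20])
p=cam('top')
for n,uv,z in [('facing face',(257,184.4),.068),('facing face low',(195+198/3.4,135+348/3.4),.068),('panel far',(195+285/3.4,135+175/3.4),.062),('panel near',(195+428/3.4,135+185/3.4),.062),('pad face',(195+572/3.4,135+285/3.4),.06),('mallet',(532,228),.2),('panel far low',(195+264/3.4,135+365/3.4),.062)]:
    w=atz(p,uv,z);print(n,w.round(4),b(w))
E
```

```text
slide cm [-59.46 -71.26   3.93] rot [-0.      0.     -0.2471]
facing face [0.6454 0.1216 0.068 ] [ 66.7 214.6  68. ]
facing face low [0.5088 0.1305 0.068 ] [-70.1 212.9  68. ]
panel far [0.6408 0.0661 0.062 ] [ 66.5 158.9  62. ]
panel near [ 0.6323 -0.0419  0.062 ] [66.3 50.6 62. ]
pad face [ 0.5553 -0.1495  0.06  ] [ -2.1 -62.6  60. ]
mallet [ 0.5086 -0.5273  0.2   ] [ -19.3 -442.9  200. ]
panel far low [0.4964 0.0817 0.062 ] [-78.8 163.3  62. ]
```

Call:
{"name": "play_rows", "arguments": {
  "slide": [
    [-59.5, -71.3, 3.9],
    [-59.5, -71.3, 3.9],
    [-59.5, -71.3, 3.9],
    [-59.5, -71.3, 3.9],
    [-59.5, -71.3, 3.9],
    [-59.5, -71.3, 3.9],
    [-59.5, -71.3, 3.9],
    [-59.5, -71.3, 3.9],
    [-59.5, -71.3, 3.9],
    [-59.5, -71.3, 3.9],
    [-59.5, -71.3, 3.9],
    [-59.5, -71.3, 3.9]
  ],
  "delta_rot": [
    [0, 0, -0.247],
    [0, 0, -0.247],
    [0, 0, -0.247],
    [0, 0, -0.247],
    [0, 0, -0.247],
    [0, 0, -0.247],
    [0, 0, -0.247],
    [0, 0, -0.247],
    [0, 0, -0.247],
    [0, 0, -0.247],
    [0, 0, -0.247],
    [0, 0, -0.247]
  ],
  "hand": 0.7,
  "force": 60
}}

```text
time: 2.3
tool_pos: [0.3967, 0.1722, 0.2187]
tcp_rot: [0.121, 3.138, 0.001]
wrist_force: [1.2, 0.4, 0.2]
width: 0.701
```

```bash
python3 -c "
from h import *
go([.5515,-.2254,.20])"
```

```text
slide cm [-18.51 -38.45   1.88] rot [0.0006 0.0014 0.0003]
```

Call:
{"name": "play_rows", "arguments": {
  "slide": [
    [-18.5, -38.5, 1.9],
    [-18.5, -38.5, 1.9],
    [-18.5, -38.5, 1.9],
    [-18.5, -38.5, 1.9],
    [-18.5, -38.5, 1.9],
    [-18.5, -38.5, 1.9],
    [-18.5, -38.5, 1.9],
    [-18.5, -38.5, 1.9],
    [-18.5, -38.5, 1.9],
    [-18.5, -38.5, 1.9],
    [-18.5, -38.5, 1.9],
    [-18.5, -38.5, 1.9]
  ],
  "delta_rot": [
    [0, 0, 0],
    [0, 0, 0],
    [0, 0, 0],
    [0, 0, 0],
    [0, 0, 0],
    [0, 0, 0],
    [0, 0, 0],
    [0, 0, 0],
    [0, 0, 0],
    [0, 0, 0],
    [0, 0, 0],
    [0, 0, 0]
  ]
}}

```text
time: 3.3
tool_pos: [0.5522, -0.2292, 0.1994]
tcp_rot: [0.127, 3.137, -0.0]
wrist_force: [0.4, 0.0, -0.2]
width: 0.699
```

```bash
python3 - <<'E'
from h import *
p=cam('wrist');save(p,'w1')
for t,z in [('bar_grip',.092),('pad_free',.05),('carriage',0),('panel',.038)]:
    for r in landmark_of(t,p)[:2]:
        w=atz(p,r['at'],z);print(t,round(r['conf'],2),np.round(r['at']),w.round(4),b(w))
print(spot_in('bar_grip',p))
print(read_state()['tool_pos'],read_state()['q'])
E
```

```text
bar_grip 0.89 [331. 235.] [ 0.5503 -0.2219  0.092 ] [  -1.4 -135.2   92. ]
pad_free 0.92 [428. 218.] [ 0.5567 -0.1506  0.05  ] [ -0.5 -63.7  50. ]
carriage 0.58 [334. 199.] [ 0.5497 -0.2173  0.    ] [  -2.4 -130.7    0. ]
panel 0.71 [636. 208.] [0.5658 0.0166 0.038 ] [ -4.5 103.7  38. ]
[{'bbox': [335.9, 230.1, 25.6, 170.9], 'conf': 0.94}, {'bbox': [362.4, 206.9, 144.5, 230.9], 'conf': 0.57}]
[ 0.55103696 -0.22429938  0.19991429] [-4.29165222e-01  1.41124474e-01  1.82452906e+00  1.38645266e-03
  1.17508694e+00 -1.92482878e+00]
```

View pics/w1.png

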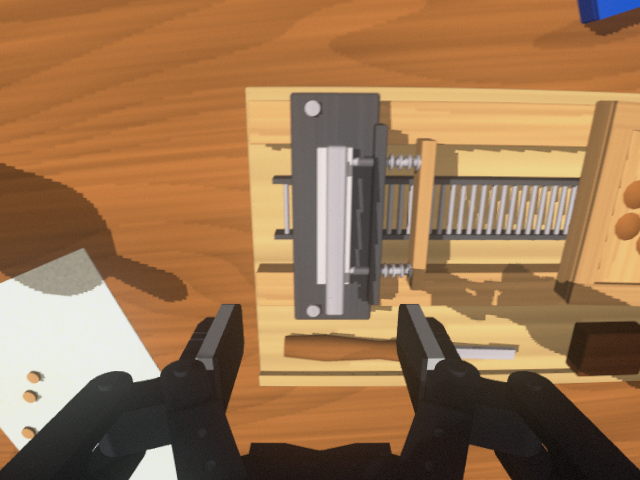

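The wrist view shows the bar (cols 327–352, rows 146–314) standing nearly vertical and centred between the fingers, with the pad at col 425 and the panel beyond col 560. The arm was still settling, so I'll measure again.

```bash
python3 - <<'E'
from h import *
p=cam('wrist');save(p,'w2')
print(read_state()['tool_pos'])
for t,z in [('bar_grip',.092),('pad_free',.05)]:
    for r in landmark_of(t,p)[:1]:
        w=atz(p,r['at'],z);print(t,round(r['conf'],2),np.round(r['at']),w.round(4),b(w))
# bar top z=.098 by depth
uvs=[];im=p['image'].astype(int)
pts=[]
for v in range(100,330,2):
  for u in range(300,380,1):
    d=p['depth'][v,u]
    if d<=0: continue
    w=atd(p,(u,v))
    if .093<w[2]<.104: pts.append(w)
pts=np.array(pts);print(len(pts),pts.mean(0),pts.min(0),pts.max(0))
B=np.array([b(q) for q in pts]);print(B.min(0),B.max(0),np.median(B,0))
c=np.polyfit(pts[:,0],pts[:,1],1);print('bar slope',c, 'expect',-.0776)
m=pts.mean(0);go([m[0],m[1],.081])
E
```

```text
[ 0.55118001 -0.22439168  0.19997053]
bar_grip 0.73 [324. 233.] [ 0.5476 -0.221   0.092 ] [  -4.2 -134.5   92. ]
pad_free 0.56 [418. 220.] [ 0.5564 -0.1528  0.05  ] [ -0.7 -65.8  50. ]
1638 [ 0.54557078 -0.21975519  0.0961541 ] [ 0.49517298 -0.22983945  0.09305345] [ 0.60436825 -0.21005302  0.09855053]
[ -56.7 -139.1   93.1] [  52.6 -127.3   98.6] [  -8.55 -133.4    96.2 ]
bar slope [-0.08011293 -0.17604792] expect -0.0776
slide cm [ 0.63  0.45 11.9 ] rot [0.0005 0.0017 0.0018]
```

View pics/w2.png

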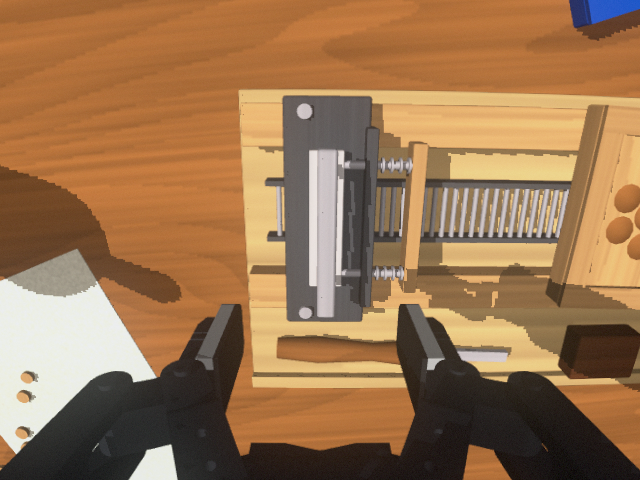

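Call:
{"name": "play_rows", "arguments": {
  "slide": [
    [0.1, 0.4, 3],
    [0.1, 0.4, 6],
    [0.1, 0.4, 8.5],
    [0.1, 0.4, 10.5],
    [0.1, 0.4, 11.5],
    [0.1, 0.4, 11.9],
    [0.1, 0.4, 11.9],
    [0.1, 0.4, 11.9]
  ],
  "delta_rot": [
    [0, 0, 0],
    [0, 0, 0],
    [0, 0, 0],
    [0, 0, 0],
    [0, 0, 0],
    [0, 0, 0],
    [0, 0, 0],
    [0, 0, 0]
  ]
}}

```text
time: 4.42
tool_pos: [0.5518, -0.2209, 0.0823]
tcp_rot: [0.119, 3.136, -0.0]
wrist_force: [-0.1, -1.0, 0.1]
width: 0.701
```

```bash
python3 - <<'E'
from h import *
p=cam('wrist');save(p,'w3');s=read_state();print(s['time'],s['tool_pos'],s['wrist_force'],b(s['tool_pos']))
p=cam('side');save(p,'s3')
E
```

```text
4.4667 [ 0.55214075 -0.22113397  0.08282276] [ 0.18360242 -0.0071437   0.97912624] [   0.4 -134.3   82.8]
```

View pics/w3.png

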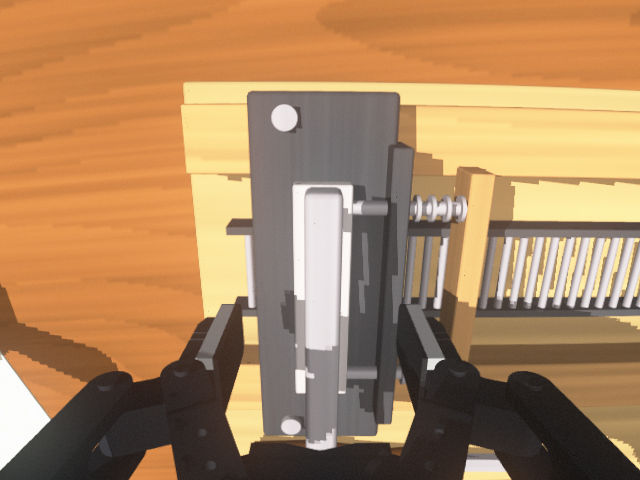

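The bar (col ~322) is centred between the fingers (pads at cols 240 and 400). Closing now.

Call:
{"name": "play_rows", "arguments": {
  "slide": [
    [0, 0, 0],
    [0, 0, 0],
    [0, 0, 0],
    [0, 0, 0],
    [0, 0, 0],
    [0, 0, 0]
  ],
  "delta_rot": [
    [0, 0, 0],
    [0, 0, 0],
    [0, 0, 0],
    [0, 0, 0],
    [0, 0, 0],
    [0, 0, 0]
  ],
  "hand": 0,
  "force": 60
}}

```text
time: 5.02
tool_pos: [0.5527, -0.221, 0.0838]
tcp_rot: [0.119, 3.134, -0.001]
wrist_force: [-0.4, 2.7, 6.1]
width: 0.123
```

```bash
python3 - <<'E'
from h import *
s=read_state();print(s['time'],s['tool_pos'],s['wrist_force'],s['torque'],s['width'],b(s['tool_pos']))
E
```

```text
5.0167 [ 0.55266321 -0.22098258  0.08376296] [-0.38624537  2.65481903  6.1368108 ] [ 0.43109088  0.12044948 -0.08955406] 0.12291278580094582 [   0.9 -134.1   83.8]
```

Call:
{"name": "play_rows", "arguments": {
  "slide": [
    [0, 0, -0.4],
    [0, 0, -0.8],
    [0, 0, -1.2],
    [0, 0, -1.2],
    [0, 0, -1.2]
  ],
  "delta_rot": [
    [0, 0, 0],
    [0, 0, 0],
    [0, 0, 0],
    [0, 0, 0],
    [0, 0, 0]
  ]
}}

```text
time: 5.43
tool_pos: [0.5525, -0.2211, 0.0954]
tcp_rot: [0.119, 3.134, -0.001]
wrist_force: [3.4, 0.2, -6.0]
width: 0.127
```

```bash
python3 - <<'E'
from h import *
s=read_state();print(s['time'],s['tool_pos'],s['tcp_rot'],s['wrist_force'],s['torque'],s['width'],b(s['tool_pos']))
p=cam('wrist');save(p,'w4')
E
```

```text
5.4333 [ 0.55253833 -0.22105623  0.09543598] [ 1.19405971e-01  3.13367950e+00 -8.69595265e-04] [ 3.35282229  0.20797733 -5.98958035] [ 0.00973765 -0.53149352 -0.17386645] 0.12655323172404065 [   0.8 -134.2   95.4]
```

View pics/w4.png

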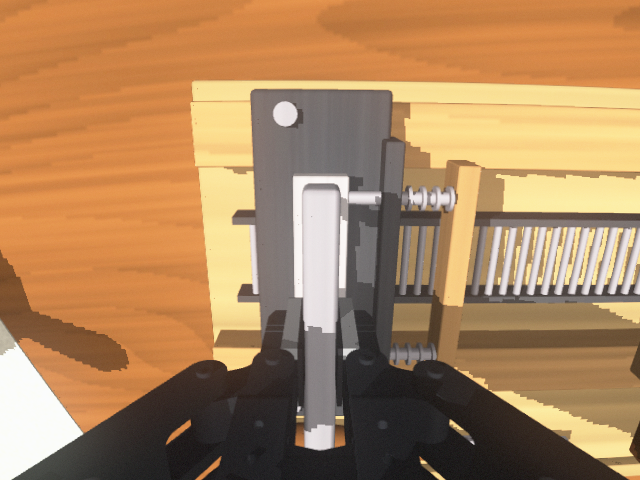

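Call:
{"name": "play_rows", "arguments": {
  "slide": [
    [0, 0.5, 0],
    [0, 1.5, 0],
    [0, 3, 0],
    [0, 4.5, 0],
    [0, 6, 0],
    [-0.05, 7.5, 0],
    [-0.05, 9, 0],
    [-0.05, 10, 0],
    [-0.05, 10.5, 0],
    [-0.05, 11, 0],
    [-0.05, 11, 0],
    [-0.05, 11, 0]
  ],
  "delta_rot": [
    [0, 0, 0],
    [0, 0, 0],
    [0, 0, 0],
    [0, 0, 0],
    [0, 0, 0],
    [0, 0, 0],
    [0, 0, 0],
    [0, 0, 0],
    [0, 0, 0],
    [0, 0, 0],
    [0, 0, 0],
    [0, 0, 0]
  ]
}}

```text
time: 6.48
tool_pos: [0.5617, -0.1109, 0.0954]
tcp_rot: [0.119, 3.133, -0.001]
wrist_force: [5.2, -0.2, -6.8]
width: 0.124
```

```bash
python3 - <<'E'
from h import *
s=read_state();print(s['time'],s['tool_pos'],s['tcp_rot'],s['wrist_force'],s['torque'],s['width'],b(s['tool_pos']))
p=cam('wrist');save(p,'w5')
p=cam('top');cv2.imwrite('pics/t5.png',cv2.cvtColor(cv2.resize(p['image'][135:270,195:430],None,fx=3.4,fy=3.4,interpolation=cv2.INTER_CUBIC),cv2.COLOR_RGB2BGR))
E
```

```text
6.4833 [ 0.56165181 -0.11088496  0.09544652] [ 1.18675617e-01  3.13328982e+00 -5.87556155e-04] [ 5.20803866 -0.24020196 -6.76670494] [ 0.0042772  -0.79574137 -0.09219804] 0.12411938334712194 [  1.3 -23.7  95.4]
```

View pics/w5.png

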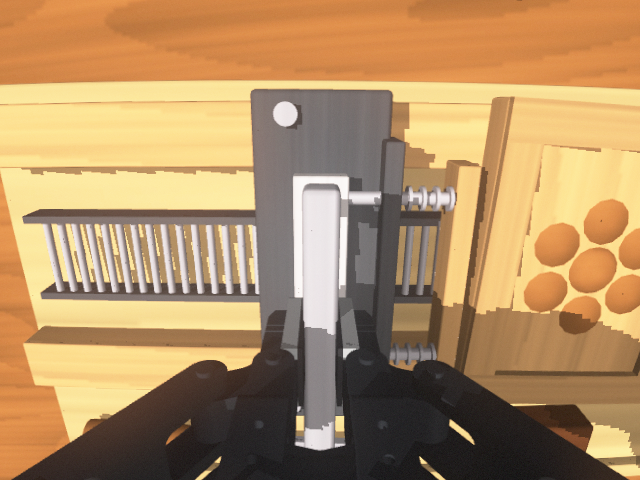

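Call:
{"name": "play_rows", "arguments": {
  "slide": [
    [-0.05, 0.4, 0],
    [-0.08, 1, 0],
    [-0.1, 1.6, 0],
    [-0.12, 2.2, 0],
    [-0.14, 2.8, 0],
    [-0.15, 3.4, 0],
    [-0.15, 4, 0],
    [-0.15, 4.4, 0],
    [-0.15, 4.7, 0],
    [-0.15, 4.7, 0],
    [-0.15, 4.7, 0]
  ],
  "delta_rot": [
    [0, 0, 0],
    [0, 0, 0],
    [0, 0, 0],
    [0, 0, 0],
    [0, 0, 0],
    [0, 0, 0],
    [0, 0, 0],
    [0, 0, 0],
    [0, 0, 0],
    [0, 0, 0],
    [0, 0, 0]
  ]
}}

```text
time: 7.5
tool_pos: [0.5657, -0.0639, 0.0949]
tcp_rot: [0.119, 3.135, 0.001]
wrist_force: [-2.2, 1.0, -6.9]
width: 0.126
```

```bash
cat > m.py <<'E'
from h import *
import sys
s=read_state();print(s['time'],s['tool_pos'],s['wrist_force'].round(2),'along',(s['wrist_force']@YB).round(2),s['width'],b(s['tool_pos']))
if len(sys.argv)>1:
    p=cam('wrist');save(p,sys.argv[1])
E
python3 m.py w6
```

```text
7.5 [ 0.56574448 -0.06391375  0.09492209] [-2.18  0.97 -6.92] along 0.8 0.12596914262673478 [ 1.7 23.5 94.9]
```

View pics/w6.png

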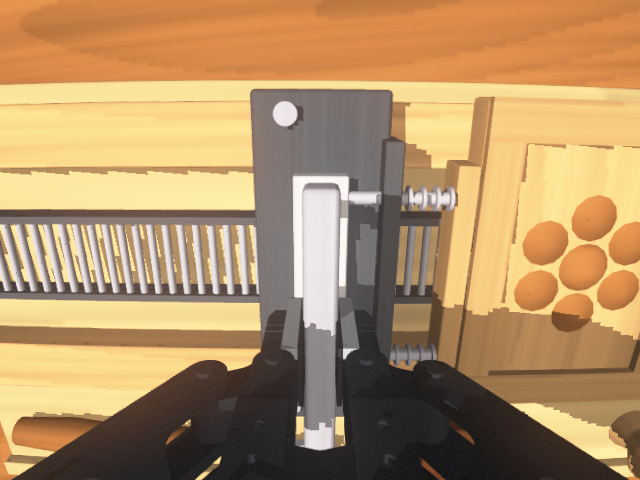

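The panel moves ahead of the pad, and the springs are still free (pad edge at cols 447–478, jaw plate at col 404). Stepping on.

Call:
{"name": "play_rows", "arguments": {
  "slide": [
    [0, 0.3, 0],
    [0, 0.6, 0],
    [0, 0.8, 0],
    [0, 0.8, 0],
    [0, 0.8, 0]
  ],
  "delta_rot": [
    [0, 0, 0],
    [0, 0, 0],
    [0, 0, 0],
    [0, 0, 0],
    [0, 0, 0]
  ]
}}

```text
time: 7.97
tool_pos: [0.5664, -0.0558, 0.0949]
tcp_rot: [0.12, 3.135, 0.001]
wrist_force: [-0.8, 0.1, -6.5]
width: 0.121
```

```bash
python3 m.py
```

```text
7.9667 [ 0.56638508 -0.05580504  0.09494712] [-0.78  0.14 -6.48] along 0.08 0.12075847273165087 [ 1.7 31.6 94.9]
```

Call:
{"name": "play_rows", "arguments": {
  "slide": [
    [0, 0.2, 0],
    [0, 0.4, 0],
    [0, 0.4, 0],
    [0, 0.4, 0]
  ],
  "delta_rot": [
    [0, 0, 0],
    [0, 0, 0],
    [0, 0, 0],
    [0, 0, 0]
  ]
}}

```text
time: 8.3
tool_pos: [0.5667, -0.0516, 0.095]
tcp_rot: [0.12, 3.135, 0.002]
wrist_force: [-1.0, -0.1, -6.5]
width: 0.127
```

```bash
python3 m.py w7
```

```text
8.3 [ 0.56672933 -0.05156113  0.09498477] [-1.   -0.13 -6.51] along -0.21 0.12713816179783882 [ 1.8 35.9 95. ]
```

View pics/w7.png

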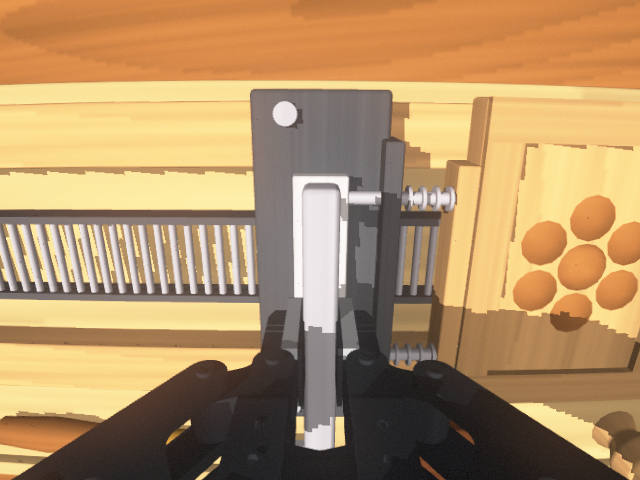

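The springs are still free (pad edge at col 447). Continuing in small steps.

Call:
{"name": "play_rows", "arguments": {
  "slide": [
    [0, 0.2, 0],
    [0, 0.4, 0],
    [0, 0.4, 0],
    [0, 0.4, 0]
  ],
  "delta_rot": [
    [0, 0, 0],
    [0, 0, 0],
    [0, 0, 0],
    [0, 0, 0]
  ]
}}

```text
time: 8.68
tool_pos: [0.567, -0.0476, 0.095]
tcp_rot: [0.119, 3.135, 0.002]
wrist_force: [-2.3, -1.1, -5.5]
width: 0.129
```

```bash
python3 m.py
```

```text
8.6833 [ 0.56704994 -0.04755721  0.09500976] [-2.33 -1.1  -5.5 ] along -1.27 0.12856068096488857 [ 1.8 39.9 95. ]
```

Call:
{"name": "play_rows", "arguments": {
  "slide": [
    [0, 0.2, 0],
    [0, 0.4, 0],
    [0, 0.4, 0],
    [0, 0.4, 0]
  ],
  "delta_rot": [
    [0, 0, 0],
    [0, 0, 0],
    [0, 0, 0],
    [0, 0, 0]
  ]
}}

```text
time: 9.02
tool_pos: [0.5674, -0.0436, 0.095]
tcp_rot: [0.119, 3.135, 0.001]
wrist_force: [-1.6, -3.0, -6.5]
width: 0.128
```

```bash
python3 m.py w8
```

```text
9.0167 [ 0.56737238 -0.04363482  0.09499626] [-1.61 -3.04 -6.46] along -3.15 0.1281256781498694 [ 1.8 43.8 95. ]
```

View pics/w8.png

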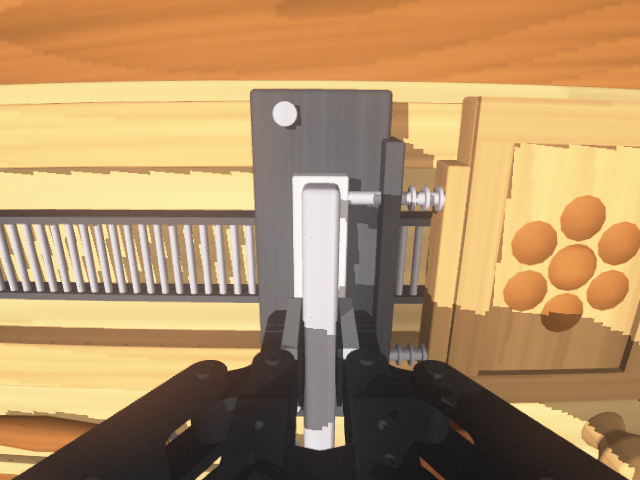

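The springs have begun to squeeze: the pad edge went from col 447 to 436 while the jaw plate stayed put. I'll measure the squeeze by image matching.

```bash
cat > sq.py <<'E'
from h import *
import sys
p=cam('wrist');save(p,sys.argv[1])
A=cv2.imread('pics/w6.png');
def edge(img): # pad's left-top edge: skinny patch
    return img
def sh(B,box,rng=70,ref=A):
    x0,x1,y0,y1=box
    t=ref[y0:y1,x0:x1];a=max(0,x0-rng);w=B[y0-3:y1+3,a:min(640,x1+8)]
    r=cv2.matchTemplate(w,t,cv2.TM_CCOEFF_NORMED);_,m,_,l=cv2.minMaxLoc(r)
    row=r[l[1]];i=l[0]
    d=0
    if 0<i<len(row)-1: d=.5*(row[i-1]-row[i+1])/(row[i-1]-2*row[i]+row[i+1])
    return round(x0-(a+i+d),2),l[1]-3,round(float(m),3)
T_=p['T'];Tc=np.linalg.inv(T_)
f=240/np.tan(np.radians(p['fovy'])/2)
# px/mm at pad top height
w=atz(p,(460,230),.060);c=Tc@np.r_[w,1];k=f/-c[2]/1000
print('px/mm',k)
for n in ['w7','w8',sys.argv[1]]:
    B=cv2.imread(f'pics/{n}.png')
    s=sh(B,(440,482,160,290)); j=sh(B,(380,406,135,300))
    print(n,'pad shift',s,'mm',round(s[0]/k,2),'jaw',j,'panel top',sh(B,(470,520,100,230)))
E
python3 m.py; python3 sq.py w8b
```

```text
9.0667 [ 0.5674088  -0.04366152  0.09503391] [-1.4  -4.07 -6.69] along -4.17 0.1221334092325365 [ 1.8 43.8 95. ]
px/mm 2.3060578811025136
w7 pad shift (np.float32(0.4), 0, 0.958) mm 0.17 jaw (np.float32(-0.26), 0, 0.813) panel top (np.float32(1.08), 0, 0.968)
w8 pad shift (np.float32(10.93), 0, 0.921) mm 4.74 jaw (np.float32(-0.08), 0, 0.806) panel top (np.float32(11.96), 0, 0.936)
w8b pad shift (np.float32(10.94), 0, 0.922) mm 4.74 jaw (np.float32(-0.04), 0, 0.806) panel top (np.float32(11.97), 0, 0.937)
```

Call:
{"name": "play_rows", "arguments": {
  "slide": [
    [0, 0.2, 0],
    [0, 0.4, 0],
    [0, 0.6, 0],
    [0, 0.7, 0],
    [0, 0.7, 0],
    [0, 0.7, 0]
  ],
  "delta_rot": [
    [0, 0, 0],
    [0, 0, 0],
    [0, 0, 0],
    [0, 0, 0],
    [0, 0, 0],
    [0, 0, 0]
  ]
}}

```text
time: 9.62
tool_pos: [0.5679, -0.0375, 0.095]
tcp_rot: [0.119, 3.135, -0.001]
wrist_force: [-1.4, -6.2, -5.4]
width: 0.122
```

```bash
python3 m.py; python3 sq.py w9
```

```text
9.6167 [ 0.56788263 -0.03753932  0.09501531] [-1.42 -6.24 -5.41] along -6.33 0.12191763485219968 [ 1.8 50.  95. ]
px/mm 2.3075421647548056
w7 pad shift (np.float32(0.4), 0, 0.958) mm 0.17 jaw (np.float32(-0.26), 0, 0.813) panel top (np.float32(1.08), 0, 0.968)
w8 pad shift (np.float32(10.93), 0, 0.921) mm 4.74 jaw (np.float32(-0.08), 0, 0.806) panel top (np.float32(11.96), 0, 0.936)
w9 pad shift (np.float32(24.66), 0, 0.855) mm 10.69 jaw (np.float32(0.66), 0, 0.842) panel top (np.float32(25.83), 0, 0.884)
```

View pics/w9.png

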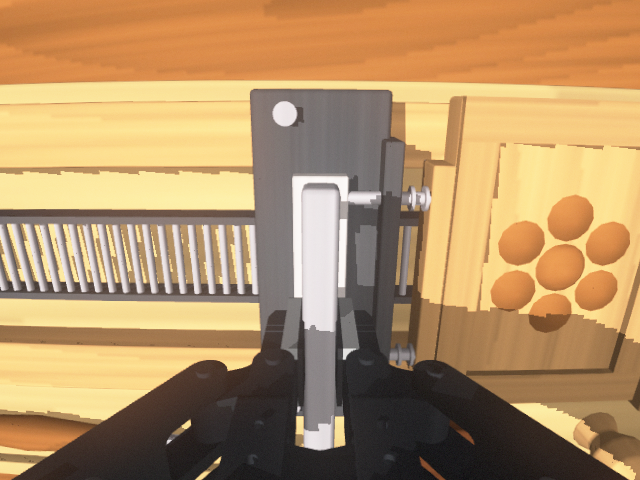

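Squeeze is about 10.7 mm. I'll go about 3.5 mm more.

Call:
{"name": "play_rows", "arguments": {
  "slide": [
    [0, 0.2, 0],
    [0, 0.4, 0],
    [0, 0.4, 0],
    [0, 0.4, 0]
  ],
  "delta_rot": [
    [0, 0, 0],
    [0, 0, 0],
    [0, 0, 0],
    [0, 0, 0]
  ]
}}

```text
time: 10.0
tool_pos: [0.5681, -0.0348, 0.0951]
tcp_rot: [0.118, 3.135, -0.004]
wrist_force: [-2.0, -8.5, -7.0]
width: 0.124
```

```bash
python3 m.py; python3 sq.py w10; python3 - <<'E'
from h import *
p=cam('side');cv2.imwrite('pics/s10.png',cv2.cvtColor(cv2.resize(p['image'][170:350,270:430],None,fx=3.3,fy=3.3,interpolation=cv2.INTER_CUBIC),cv2.COLOR_RGB2BGR))
E
```

```text
10.0 [ 0.56813727 -0.03481709  0.09507578] [-1.96 -8.5  -7.01] along -8.63 0.12428208647735349 [ 1.9 52.7 95.1]
px/mm 2.308514844574387
w7 pad shift (np.float32(0.4), 0, 0.958) mm 0.17 jaw (np.float32(-0.26), 0, 0.813) panel top (np.float32(1.08), 0, 0.968)
w8 pad shift (np.float32(10.93), 0, 0.921) mm 4.73 jaw (np.float32(-0.08), 0, 0.806) panel top (np.float32(11.96), 0, 0.936)
w10 pad shift (np.float32(30.61), 0, 0.834) mm 13.26 jaw (np.float32(-0.28), 0, 0.808) panel top (np.float32(31.79), 0, 0.854)
```

View pics/s10.png

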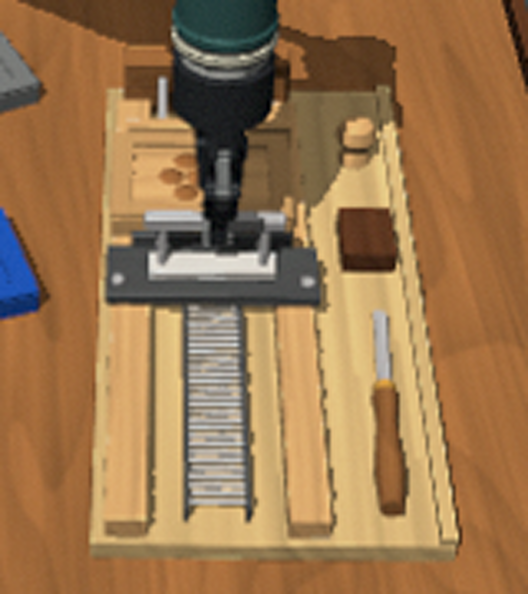

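Squeeze is about 13.3 mm by image, and the force of 8.6 N agrees. That's a little over half-way. Releasing.

Call:
{"name": "play_rows", "arguments": {
  "slide": [
    [0, 0, 0],
    [0, 0, 0],
    [0, 0, 0],
    [0, 0, 0],
    [0, 0, 0],
    [0, 0, 0]
  ],
  "delta_rot": [
    [0, 0, 0],
    [0, 0, 0],
    [0, 0, 0],
    [0, 0, 0],
    [0, 0, 0],
    [0, 0, 0]
  ],
  "hand": 0.7
}}

```text
time: 10.6
tool_pos: [0.5687, -0.0345, 0.0957]
tcp_rot: [0.118, 3.134, -0.004]
wrist_force: [-0.9, -0.6, 0.5]
width: 0.701
```

```bash
python3 m.py; python3 sq.py w11
```

```text
10.6 [ 0.56871056 -0.03448882  0.09565337] [-0.92 -0.62  0.5 ] along -0.69 0.7014814798463616 [ 2.4 53.1 95.7]
px/mm 2.300722475672077
w7 pad shift (np.float32(0.4), 0, 0.958) mm 0.17 jaw (np.float32(-0.26), 0, 0.813) panel top (np.float32(1.08), 0, 0.968)
w8 pad shift (np.float32(10.93), 0, 0.921) mm 4.75 jaw (np.float32(-0.08), 0, 0.806) panel top (np.float32(11.96), 0, 0.936)
w11 pad shift (np.float32(31.61), -2, 0.848) mm 13.74 jaw (np.float32(8.12), -2, 0.715) panel top (np.float32(32.83), -2, 0.847)
```

View pics/w11.png

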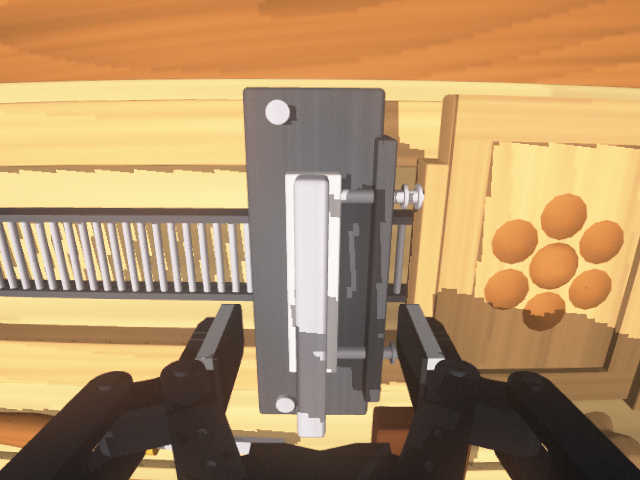

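The carriage dropped back about 3.5 mm into a notch, leaving about 10 mm of squeeze. I'll retreat upward and check the bar height.

Call:
{"name": "play_rows", "arguments": {
  "slide": [
    [0, 0, -1],
    [0, 0, -3],
    [0, 0, -6],
    [0, 0, -9],
    [0, 0, -12],
    [0, 0, -12],
    [0, 0, -12]
  ],
  "delta_rot": [
    [0, 0, 0],
    [0, 0, 0],
    [0, 0, 0],
    [0, 0, 0],
    [0, 0, 0],
    [0, 0, 0],
    [0, 0, 0]
  ]
}}

```text
time: 11.23
tool_pos: [0.57, -0.0344, 0.2193]
tcp_rot: [0.118, 3.128, -0.004]
wrist_force: [0.5, -0.4, -0.1]
width: 0.699
```

```bash
python3 - <<'E'
from h import *
p=cam('wrist');save(p,'w12')
pts=[]
for v in range(60,400,2):
  for u in range(240,420):
    d=p['depth'][v,u]
    if d<=0: continue
    w=atd(p,(u,v))
    if .088<w[2]<.125: pts.append(b(w))
B=np.array(pts);print(len(B),B.min(0),B.max(0),np.median(B,0))
z=p['depth'];print(read_state()['tool_pos'])
E
```

```text
1445 [-55.2  43.5  90.1] [53.7 55.7 98.3] [-5.8 49.9 96.2]
[ 0.56850242 -0.03421461  0.21689509]
```

View pics/w12.png

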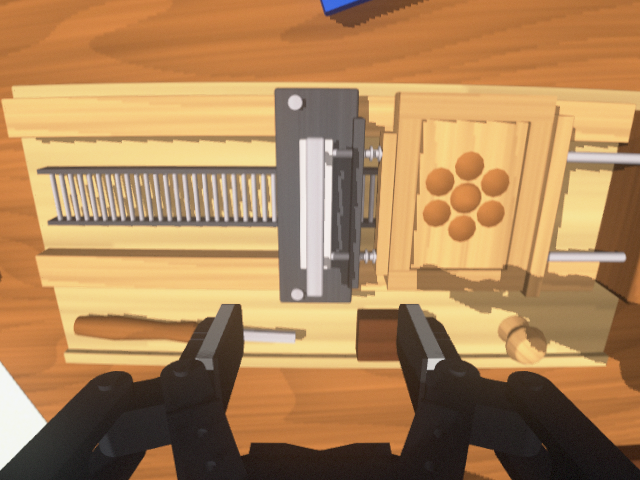

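```bash
python3 - <<'E'
import cv2
a=cv2.imread('pics/w12.png')[80:310,340:600];cv2.imwrite('pics/z12.png',cv2.resize(a,None,fx=2.6,fy=2.6,interpolation=cv2.INTER_CUBIC))
E
```

```text
(no output)
```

View pics/z12.png

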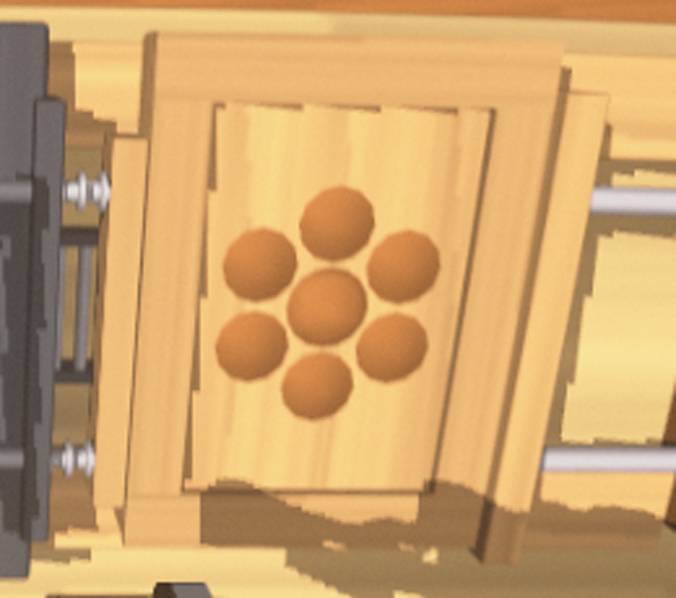

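The panel is flush and parallel to both the facing and the pad, and the bar is down at its starting height. The gripper is clear, so I'm handing in.

```bash
python3 -c "
from h import *
print(finish_job(), read_state()['time'])"
```

```text
the job is handed in; nothing more can be done
the job is handed in; nothing more can be done
```

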